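# Time the stirrer drive pulley to its pointer and let the locking pin drop

### The arm

A 6-joint arm with a two-finger parallel gripper is mounted at the origin on the work surface. World frame = base frame: x ahead of the robot, y to its left, z up, the work surface at z = 0. Lengths are in m, angles in degrees, forces in N, time in s.
With the tool pointing down it reaches from about 0.375 to 0.75 m from the base axis. Payload 9 kg.
Tool frame: the origin (TCP) lies midway between the tips of the shut fingers; the grasp point (between the pads) lies 19 mm behind it (ctrl.pinch_z is the distance from the TCP to the grasp point, in m); z points along the fingers, y is the direction in which the jaws open and shut (so a half turn about z gives the same grasp; the last joint's range is limited). The gripper opens to 85 mm and grips with 20 to 120 N. Pads are 22 mm wide; open, the fingers measure 114 mm over their backs; the gripper's body (76 mm by 85 mm) begins 54 mm behind the grasp point. The pads swing forward as they close: fully open they stand 13 mm farther back than shut.
Start: joints at [-78.707, 5.964, 5.575, 89.605, 0, 77.527], TCP at [0.242, -0.549, 0.231] pointing down, gripper open.
Joint ranges: [-171.21, 171.21], [-48.23, 106.86], [-62.78, 66.21], [-105.2, 120.99], [-86.42, 89.51], [-180, 180]. Speed limits (degrees/s): [127.2, 127.2, 147.25, 180, 180, 180].

### API

Orientations are given as a 3x3 rotation matrix whose columns are the frame's x, y, z axes.
In Python, from bench import ctrl gives the robot as it stands. Calls block until the motion is done:
- ctrl.reach(position, orientation): joint-space move of the TCP to a pose.
- ctrl.move_straight(position, max_speed=0.15, frame=None, stop_force=None): straight line of the TCP; frame=None keeps the orientation; max_speed is the mean speed in m/s. With stop_force (N) it stops when the force on the tool has changed by that much, and returns True; else False.
- ctrl.movej(angles): joint-space move.
- ctrl.gripper_open() and ctrl.gripper_close(f_grip=None): open the fingers fully, or close them until they stop; f_grip is the grip in N (None keeps the last).
- ctrl.sleep(seconds).
- ctrl.ik(position, orientation): joint angles nearest the present ones, or None.
- ctrl.state(): the state.
- ctrl.grab_frame(name): name is "scene" or "top" or "wrist"; returns (picture, depth): 420x560x3 uint8, red, green, blue; 420x560 float32, m along the optical axis (not along the pixel's ray), 0 where there is no reading.
- ctrl.calibration(name): a dict with "fov_y" (degrees; the focal length in pixels is half the picture's height over the tangent of half this angle, whatever the lens; pixels are square), "cx", "cy" (the principal point, pixels), "dist" ([k1, k2, p1, p2, k3] as OpenCV has them; the pictures are not rectified), "world_from_camera" (4x4, takes a point from camera to world coordinates). Camera axes: x right, y down, z forward; pixel columns grow to the right and rows downward; lengths in m; the calibration is good to about 2 mm. A picture is of the moment at which its call begins: read the wrist's pose just before it. calibration takes no time and is no camera call; for the wrist camera it gives the pose at the moment of the call.
A pose or a line that the arm cannot do raises ctrl.Unreachable and nothing moves.
- ctrl.job_done(): hands the job in, once; it reports no verdict.
The state is a dict: "time_s": time; "joint_pos": joint angles; "qvel": joint speeds; "joint_efforts": joint torques, N m; "ee_pos": TCP position; "tcp_rot": TCP orientation; "wrist_force": force on the tool from outside, world axes, zero at the start; "torque": the same for the moment, N m; "opening": finger opening in m.
Only numpy, scipy, OpenCV 4.12 (cv2) and the standard library are available. Lean on these libraries where they do the work, as an engineer would, in place of code of your own. Each camera call takes 0.05 s, during which the arm holds its last target.

### The job

Lock the stirrer drive in its timing position: take the red-headed locking pin from the blue stand, stand it in the hole of the orange guide so that its foot rides on the pulley's disc, and let go of it. Then turn the pulley slowly clockwise by its raised rim until the red mark on the disc faces the red pointer and the pin drops fully home; stop as soon as it drops, without straining the pin. Leave the jar, the beaker and the tub alone.

Things in the scene. Friction and masses are not known exactly. Their poses are not given: they have to be found in the camera images.
- drive: stirrer gearbox, bolted down: grey housing 190 x 190 mm, top 50 mm above the bench. Origin: centre of its underside on the bench, under the pulley's upright axis; z up, x points from the axis to the orange guide. Red pointer fixed at +60 degrees (counter-clockwise from above) from x: 12 mm post 95 mm from the axis, top 100 mm; red rod over the rim, its tip down over the disc 60 mm from the axis
- rim: raised rim of the pulley (the disc counts as part of it): steel wall 10 mm thick, radius 65 to 75 mm, top 90 mm above the bench, 22 mm above the disc inside it. Origin on the axis, 56 mm above the bench. About 3 N at the rim turns the pulley; it stays where left. The disc is clamped in the rim up to 0.2 rad off either way: when the mark faces the pointer, rim x is only within 0.2 rad of drive x. Starts 0.6 to 1.4 rad counter-clockwise of drive x
- guide (a point): centre of the guide hole at the top of the orange block (24 x 30 mm, 72 to 96 mm above the bench), 45 mm from the axis, on an arm 30 mm wide from a post outside the rim; hole 11.2 mm wide with a 3 mm funnel, open below. 28 mm under it is the pulley's white disc (top 68 mm above the bench; hub 32 mm wide, to 84 mm) with one hole 11.4 mm wide, 45 mm from the axis, and a red engraved mark (24 x 5 mm) 60 degrees counter-clockwise of that hole
- pin: locking pin, about 70 g, upright: steel shank 10 mm thick, 40 mm long with a bevelled foot; red round head 18 mm wide, 24 mm tall on top. Origin: centre of the foot; z along the pin towards the head (head from 40 to 64 mm). Riding on the disc its foot is 28 mm below guide; dropped home, its head sits on the guide and its foot is 40 mm below guide
- stand: blue block 60 x 60 x 45 mm tall, fixed, in which the pin stands at the start, foot 15 mm above the bench (30 mm deep in a 12 mm hole). Origin: centre of its underside
- bottle: amber jar with red cap, 56 mm wide, 120 mm tall, loose bystander; origin at centre of its underside. It and the stand may be on either side of the drive
- beaker: open glass cup, 60 mm wide, 75 mm tall, loose bystander; origin at centre of its underside
- tub: white tub, 60 mm wide, 60 mm tall, loose bystander; origin at centre of its underside

How it is judged (in metres and radians):
On the way, in this order (a step that is already met when the one before it is completed fails the run):
1. the pin stands let go in the guide hole, its foot on the pulley's disc, not yet dropped into the pulley (horizontal distance between pin and guide below 0.006 m and angle between pin's own z axis and vertical below 0.15 rad and z of pin in the frame of guide between -0.031 and -0.0255 m and contact force between the fingers and pin below 0.1 N), for 0.2 s.
2. the pulley has been turned until its mark faces the pointer, where alone the pin can drop, and the pin has dropped home into it (z of pin in the frame of guide below -0.038 m), for 0.2 s.
At the end, for the whole second after the job is handed in: The pin has dropped home into the pulley, which is possible only with the mark at the pointer: its foot is at least 38 mm below the top of the guide, within 6 mm of the guide hole's axis, and the pin within 0.15 rad of upright; pin and pulley are at rest (z of pin in the frame of guide below -0.038 m and horizontal distance between pin and guide below 0.006 m and angle between pin's own z axis and vertical below 0.15 rad and linear speed of pin below 0.02 m/s and angular speed of rim below 0.05 rad/s); the robot touches nothing.
It fails at once if the pin is strained: pressed against the pulley with more than 20 N (contact force between pin and rim above 20 N).
It fails at once if the amber jar is moved over 20 mm or tipped (distance of bottle from where it was at the start of the episode above 0.02 m or angle between bottle's own z axis and vertical above 0.4 rad).
It fails at once if the beaker is moved over 20 mm or tipped (distance of beaker from where it was at the start of the episode above 0.02 m or angle between beaker's own z axis and vertical above 0.4 rad).
It fails at once if the tub is moved over 20 mm or tipped (distance of tub from where it was at the start of the episode above 0.02 m or angle between tub's own z axis and vertical above 0.4 rad).
It also fails if it takes over 72 s, if anything falls off the work surface, if the arm or the gripper's body presses on something with over 40 N, if the wrist force passes 120 N, or if a joint passes its speed limit or range.

## Working session

There is one attempt and no reset: what is moved stays moved. The work goes in short steps, each a Python script; the robot and the scene stay as the last script left them, time stands still between calls to the robot, and variables do not carry over. Pictures are saved under pics/ and viewed, and the job is handed in when it is done.

```bash
ls; mkdir -p pics; python3 - <<'E'
from bench import ctrl
import cv2,numpy as np
for n in ["scene","top","wrist"]:
    p,d=ctrl.grab_frame(n); cv2.imwrite(f"pics/{n}0.png",p[:,:,::-1]); np.save(f"pics/{n}0.npy",d)
    c=ctrl.calibration(n); print(n,c["fov_y"],c["cx"],c["cy"],c["dist"]);print(np.round(c["world_from_camera"],3))
print(ctrl.state()["time_s"],ctrl.pinch_z)
E
```

```text
pics
scene 47.544365617995794 277.67714806354286 204.50072256943955 [0.05408274 0.         0.         0.         0.        ]
[[-4.560e-01  7.520e-01 -4.760e-01  1.084e+00]
 [ 8.900e-01  3.860e-01 -2.430e-01  2.340e-01]
 [ 1.000e-03 -5.340e-01 -8.450e-01  9.140e-01]
 [ 0.000e+00  0.000e+00  0.000e+00  1.000e+00]]
top 50.464015862892374 278.0725918492482 209.73033624157117 [-0.13071579  0.          0.          0.          0.        ]
[[-0.005 -0.99   0.143  0.47 ]
 [-1.     0.007  0.012 -0.013]
 [-0.013 -0.142 -0.99   1.139]
 [ 0.     0.     0.     1.   ]]
wrist 68.61273865776246 275.3858973454286 210.24687441716108 [-0.05035276  0.          0.          0.          0.        ]
[[ 0.402 -0.876 -0.267  0.309]
 [-0.915 -0.386 -0.115 -0.518]
 [-0.002  0.29  -0.957  0.372]
 [ 0.     0.     0.     1.   ]]
0.15 0.0187
```

View pics/scene0.png

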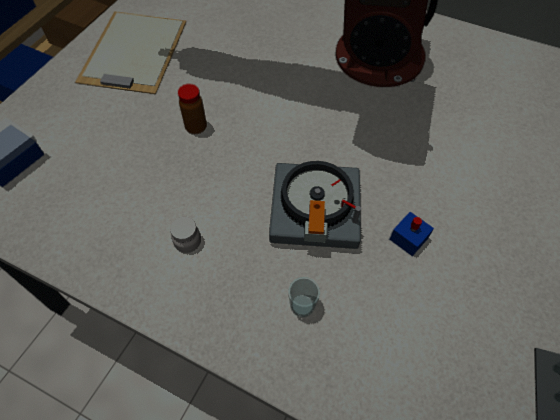

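View pics/top0.png

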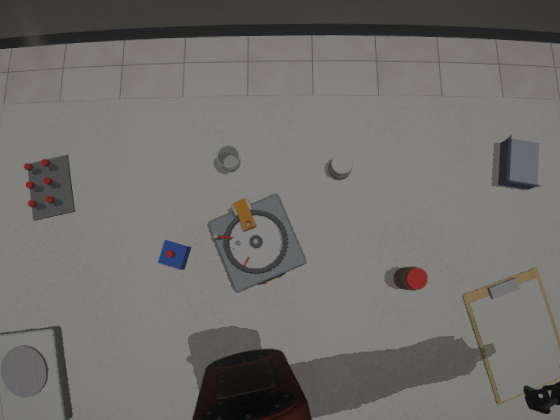

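View pics/wrist0.png

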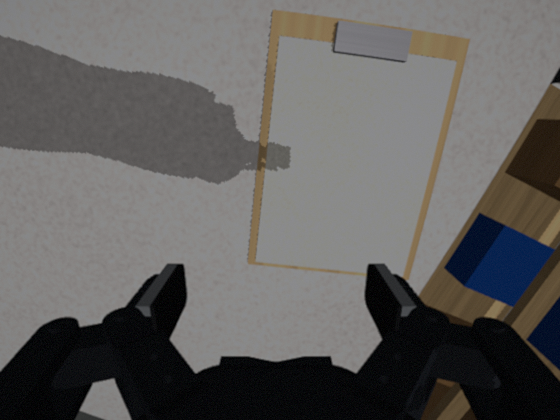

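Top view: the drive is centred near (257,242), guide at (247,225), pointer to the left at about (222,238), mark at (246,261), stand and pin at (172,254). The bystanders are at (228,158), (340,166) and (410,278), well clear of the drive. Next I'll get rough positions, then a close wrist view.

```bash
cat > h.py <<'E'
from bench import ctrl
import cv2,numpy as np
def K(c,h=420):
    f=h/2/np.tan(np.radians(c["fov_y"]/2)); return np.array([[f,0,c["cx"]],[0,f,c["cy"]],[0,0,1.]])
def ray(c,uv):
    q=cv2.undistortPoints(np.array(uv,float).reshape(-1,1,2),K(c),np.array(c["dist"]),None,None,None).reshape(-1,2)
    T=c["world_from_camera"]; d=np.c_[q,np.ones(len(q))]@T[:3,:3].T
    return T[:3,3],d
def onz(c,uv,z):
    o,d=ray(c,uv); return o+d*((z-o[2])/d[:,2])[:,None]
def proj(c,P):
    T=np.linalg.inv(c["world_from_camera"]); R=T[:3,:3]
    return cv2.projectPoints(np.atleast_2d(np.array(P,float)),cv2.Rodrigues(R)[0],T[:3,3],K(c),np.array(c["dist"]))[0].reshape(-1,2)
def down(yaw): # y axis (jaw) at yaw+90
    c,s=np.cos(yaw),np.sin(yaw)
    return np.array([[c,s,0],[s,-c,0],[0,0,-1.]])
E
python3 - <<'E'
from h import *
c=ctrl.calibration("top")
print("hub",onz(c,[(256,241)],.084),"guide",onz(c,[(248,225)],.096),"stand/pin head",onz(c,[(170,254)],.079))
s=ctrl.state();print(s["tcp_rot"])
T=c["world_from_camera"];w=ctrl.calibration("wrist")["world_from_camera"]
R=s["tcp_rot"];print("cam in tool",np.array(R).T@(w[:3,3]-s["ee_pos"]), np.array(R).T@w[:3,:3])
for n in("scene","top"):
    d=np.load(f"pics/{n}0.npy");print(n,(d>0).mean())
E
```

```text
hub [[0.54713418 0.05313021 0.084     ]] guide [[0.58411586 0.07133365 0.096     ]] stand/pin head [[0.51687248 0.26032707 0.079     ]]
[[ 9.15194064e-01  4.03013371e-01 -2.20128736e-04]
 [ 4.03013388e-01 -9.15193579e-01  9.60510460e-04]
 [ 1.85638152e-04 -9.67768299e-04 -9.99999514e-01]]
cam in tool [ 0.07372617 -0.00141581 -0.14168467] [[-6.01813166e-04 -9.56862923e-01 -2.90539128e-01]
 [ 9.99999342e-01 -2.92198042e-04 -1.10903925e-03]
 [ 9.76303574e-04 -2.90539605e-01  9.56862469e-01]]
scene 0.9959056122448979
top 0.9960926870748299
```

```bash
python3 - <<'E'
from h import *
ctrl.reach([0.61,0.055,0.30],down(np.radians(180)))
s=ctrl.state();c=ctrl.calibration("wrist");p,d=ctrl.grab_frame("wrist")
np.savez("pics/w1.npz",p=p,d=d,T=c["world_from_camera"]);cv2.imwrite("pics/w1.png",p[:,:,::-1])
ctrl.reach([0.58,0.26,0.27],down(np.radians(180)))
c=ctrl.calibration("wrist");p,d=ctrl.grab_frame("wrist")
np.savez("pics/w2.npz",p=p,d=d,T=c["world_from_camera"]);cv2.imwrite("pics/w2.png",p[:,:,::-1])
s=ctrl.state();print(s["time_s"],s["ee_pos"],np.round(s["joint_pos"],1))
E
```

```text
3.6167 [0.58073697 0.25846611 0.27032942] [12.2 13.2 17.6 94.4 -0.  12.3]
```

View pics/w1.png

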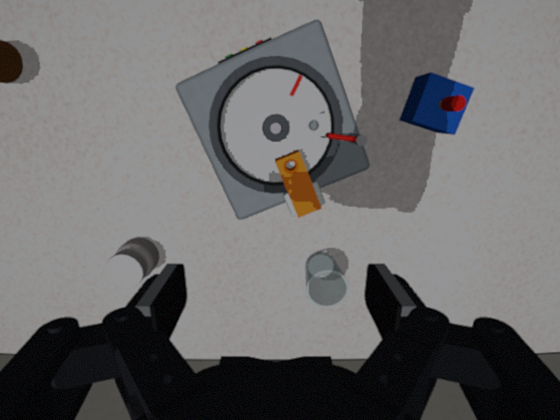

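View pics/w2.png

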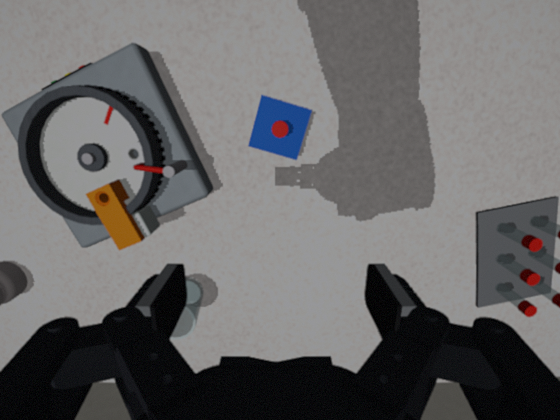

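w1 shows the hub at (275,128), disc hole (314,126), mark (296,85), guide hole (291,164), pointer tip about (327,136) and pin head (453,104). w2 shows the pin head at (280,129) and the stand corners clearly. Now to extract these features.

```bash
python3 - <<'E'
from h import *
print("settled",ctrl.state()["ee_pos"])
for n in("w1","w2"):
    z=np.load(f"pics/{n}.npz");p=z["p"];c=dict(ctrl.calibration("wrist"),world_from_camera=z["T"])
    hsv=cv2.cvtColor(p,cv2.COLOR_RGB2HSV)
    def blobs(m,name,zz,amin=8):
        k,l,st,ce=cv2.connectedComponentsWithStats(m.astype(np.uint8))
        for i in range(1,k):
            if st[i,4]>=amin: print(n,name,st[i],np.round(ce[i],1),np.round(onz(c,[ce[i]],zz)[0],4))
    H,S,V=[hsv[...,i].astype(int) for i in range(3)]
    roi=np.zeros(H.shape,bool);roi[:260]=1
    blobs(roi&((H<6)|(H>174))&(S>150)&(V>60),"red@79",.079)
    blobs(roi&((H<6)|(H>174))&(S>150)&(V>60),"red@68",.068)
    blobs(roi&(H>8)&(H<22)&(S>150)&(V>90),"orange@96",.096,50)
    b=roi&(H>105)&(H<130)&(S>120)
    blobs(b,"blue",.045,200)
    x0,y0,x1,y1=((170,10,480,225) if n=="w1" else (0,30,330,260))
    cv2.imwrite(f"pics/{n}c.png",cv2.resize(p[y0:y1,x0:x1,::-1],None,fx=2.4,fy=2.4,interpolation=cv2.INTER_CUBIC))
z=np.load("pics/w1.npz")["p"][60:200,200:380,::-1];cv2.imwrite("pics/w1d.png",cv2.resize(z,None,fx=4.2,fy=4.2,interpolation=cv2.INTER_CUBIC))
E
```

```text
settled [0.58073697 0.25846611 0.27032942]
w1 red@79 [257  41   5   3   9] [258.8  41.9] [0.4566 0.0381 0.079 ]
w1 red@79 [291  76  11  19  56] [295.8  85. ] [0.5004 0.0783 0.079 ]
w1 red@79 [451  96  14  15 165] [457.3 102.8] [0.5175 0.2631 0.079 ]
w1 red@79 [327 133  29   9 153] [341.5 137. ] [0.5568 0.1319 0.079 ]
w1 red@68 [257  41   5   3   9] [258.8  41.9] [0.4542 0.0376 0.068 ]
w1 red@68 [291  76  11  19  56] [295.8  85. ] [0.4994 0.079  0.068 ]
w1 red@68 [451  96  14  15 165] [457.3 102.8] [0.5169 0.2694 0.068 ]
w1 red@68 [327 133  29   9 153] [341.5 137. ] [0.5575 0.1342 0.068 ]
w1 orange@96 [ 276  151   45   66 1465] [298.3 184.4] [0.6089 0.0818 0.096 ]
w1 blue [ 400   73   73   61 2597] [433.9 103.1] [0.5167 0.2526 0.045 ]
w2 red@79 [105 106   8  18  55] [108.3 114.5] [0.501  0.0845 0.079 ]
w2 red@79 [272 121  16  16 192] [279.6 128.7] [0.5171 0.2647 0.079 ]
w2 red@79 [134 165  29   9 155] [149.  168.4] [0.5585 0.1218 0.079 ]
w2 red@79 [523 236   5   3   8] [525.2 237.1] [0.6408 0.5615 0.079 ]
w2 red@79 [528 238  14  14 153] [534.8 244.5] [0.6506 0.5765 0.079 ]
w2 red@68 [105 106   8  18  55] [108.3 114.5] [0.5008 0.0787 0.068 ]
w2 red@68 [272 121  16  16 192] [279.6 128.7] [0.5175 0.2649 0.068 ]
w2 red@68 [134 165  29   9 155] [149.  168.4] [0.5602 0.1172 0.068 ]
w2 red@68 [523 236   5   3   8] [525.2 237.1] [0.6452 0.5714 0.068 ]
w2 red@68 [528 238  14  14 153] [534.8 244.5] [0.6554 0.587  0.068 ]
w2 orange@96 [  87  184   54   65 1549] [113.9 217.1] [0.609  0.0833 0.096 ]
w2 blue [ 249   96   63   63 2392] [279.3 126.9] [0.5163 0.2648 0.045 ]
```

View pics/w1d.png

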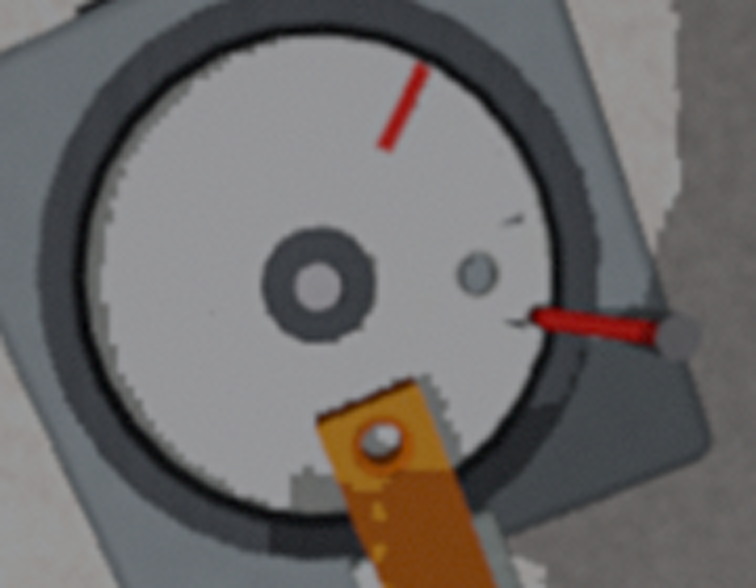

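View pics/w2c.png

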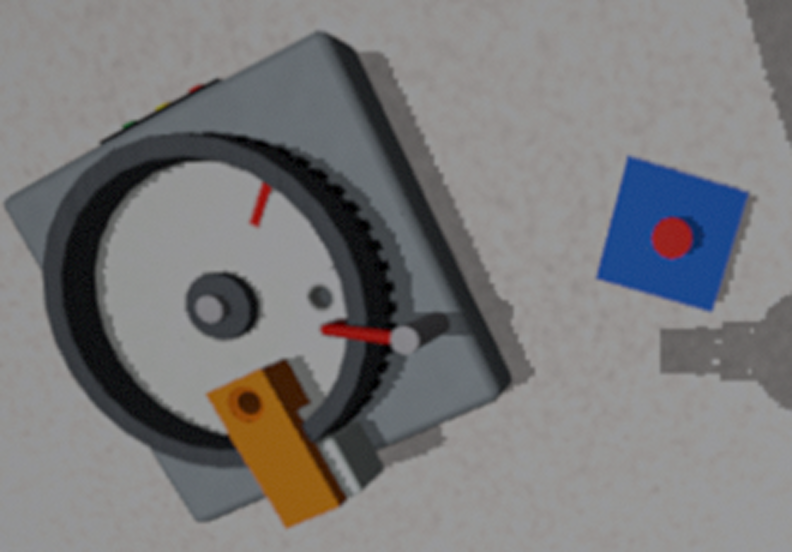

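```bash
python3 - <<'E'
from h import *
from scipy.optimize import least_squares
C=ctrl.calibration("wrist")
P={}
for n,g,hole,mk,pt in(("w1",(290.7,164.8),(313.8,125),[(300.8,75.7),(291.3,95.5)],(327.5,135.5)),("w2",(103.3,197.5),(133.3,153.3),[(111.2,107),(106,123.5)],(134.5,166.5))):
    z=np.load(f"pics/{n}.npz");p=z["p"];c=dict(C,world_from_camera=z["T"])
    G=onz(c,[g],.096)[0];Ho=onz(c,[hole],.068)[0];M=onz(c,mk,.068)
    hsv=cv2.cvtColor(p,cv2.COLOR_RGB2HSV).astype(int)
    # white disc inner edge of rim -> use dark rim outer/inner: bright, low-sat disc
    H,S,V=hsv[...,0],hsv[...,1],hsv[...,2]
    print(n,"guide",np.round(G,4),"hole",np.round(Ho,4),"mark",np.round(M[:,:2],4).tolist(),"ptr",onz(c,[pt],.072)[0])
    # guide two-edge direction: orange sides top face
    # rim-top: trace rays outward from the hub; mask dark rim (V in range) in w1
    # axis from circle through constraint: hole & mark line
    # mark line passes axis; radius: mark centre; hole radius 45; guide radius 45
    m=M.mean(0)[:2];d=(M[0]-M[1])[:2];d/=np.linalg.norm(d)
    def f(x):
        v=m-x; return [np.hypot(*(Ho[:2]-x))-.045,np.hypot(*(G[:2]-x))-.045,(v[0]*d[1]-v[1]*d[0])]
    r=least_squares(f,onz(c,[(275.7,128.3) if n=="w1" else (92,157)],.084)[0][:2]);x=r.x
    ang=lambda q:np.degrees(np.arctan2(q[1]-x[1],q[0]-x[0]))
    print(" axis",x,"res",r.fun,"hub",onz(c,[(275.7,128.3) if n=="w1" else (92,157)],.084)[0])
    print(" ang guide",ang(G),"hole",ang(Ho),"mark",ang(m),np.degrees(np.arctan2(d[1],d[0])),"markr",np.hypot(*(m-x)))
E
```

```text
w1 guide [0.5864 0.0728 0.096 ] hole [0.5437 0.1009 0.068 ] mark [[0.4894, 0.0846], [0.5108, 0.0741]] ptr [0.55551229 0.11686706 0.072     ]
 axis [0.54492038 0.05641349] res [-0.00051823 -0.00036062  0.00072548] hub [0.54690539 0.05607059 0.084     ]
 ang guide 21.59250913226407 hole 91.61270588727703 mark 152.93691731893688 153.76273255035036 markr 0.05033603242843305
w2 guide [0.5868 0.075  0.096 ] hole [0.5431 0.1013 0.068 ] mark [[0.4931, 0.083], [0.5103, 0.0747]] ptr [0.55728943 0.10264334 0.072     ]
 axis [0.54597994 0.05683401] res [-0.00043098 -0.00032818  0.00062557] hub [0.54475437 0.06254857 0.084     ]
 ang guide 23.999232823779256 hole 93.75276407007685 mark 153.54345281175836 154.2680424100205 markr 0.04946738941122918
```

Two views agree: guide at about (0.5864, 0.073), axis (0.546, 0.0565). The hole needs about 70° of clockwise turn. Grasping the pin now.

```bash
cat >> h.py <<'E'
def settle(P,R,lin=True,v=0.15,n=2,tol=4e-4):
    P=np.array(P,float);cmd=P.copy()
    for i in range(n+1):
        (ctrl.move_straight(cmd,max_speed=v,frame=R) if (lin or i) else ctrl.reach(cmd,R))
        e=P-np.array(ctrl.state()["ee_pos"])
        if np.linalg.norm(e)<tol: break
        cmd=cmd+e
    return cmd,e
E
python3 - <<'E'
from h import *
R=down(np.pi)
c,e=settle([.517,.2647,.12],R,v=.2);print(c,e)
off=c-np.array([.517,.2647,.12])
c,e=settle(np.array([.517,.2647,.053]),R,v=.1,n=1);print(c,e)
w0=np.array(ctrl.state()["wrist_force"]);ctrl.gripper_close(40)
s=ctrl.state();print(s["opening"],s["wrist_force"]-w0,s["ee_pos"],s["time_s"])
ctrl.move_straight(c+[0,0,.11],max_speed=.15)
s=ctrl.state();print(s["opening"],s["ee_pos"],s["time_s"])
for n in("wrist","scene"):
    p,d=ctrl.grab_frame(n);cv2.imwrite(f"pics/g_{n}.png",p[:,:,::-1])
E
```

```text
[0.51681306 0.26470147 0.11981948] [3.83705666e-04 4.16543704e-05 4.95934358e-04]
[0.51666469 0.26462154 0.0524485 ] [-3.45475689e-05 -1.62257255e-05 -3.40218616e-05]
0.016690589838604632 [-0.40526596 -1.30569861  0.73811606] [0.51670393 0.26461649 0.05253272] 6.775
0.016572171494370472 [0.51613104 0.26450816 0.16127169] 7.6583
```

View pics/g_wrist.png

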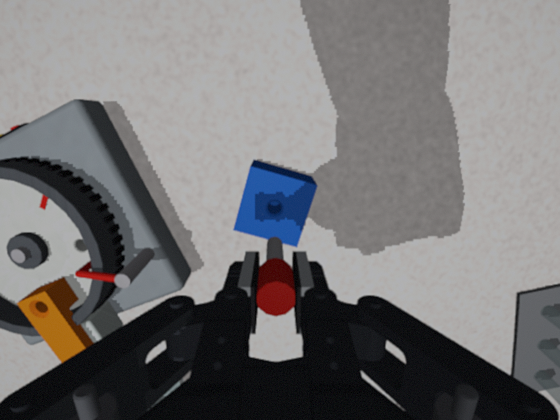

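View pics/g_scene.png

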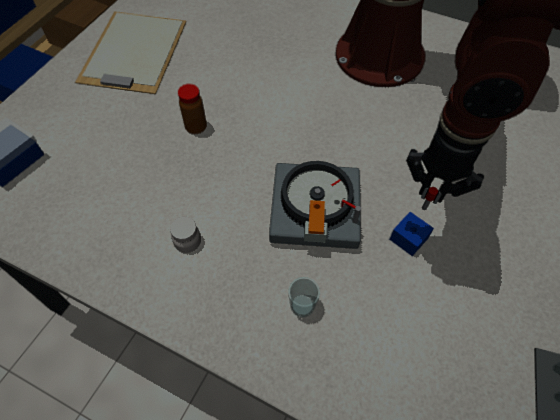

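Pin is held upright: head (277,288), foot (275,243). Carrying it to just above the guide, then checking.

```bash
python3 - <<'E'
from h import *
R=down(np.pi)
c,e=settle([.5861,.0727,.161],R,v=.15);print(c,e)
c,e=settle([.5861,.0727,.142],R,v=.1);print(c,e)
for n in("wrist","scene","top"):
    p,d=ctrl.grab_frame(n);cv2.imwrite(f"pics/o_{n}.png",p[:,:,::-1]);np.save(f"pics/o_{n}.npy",p)
    x,y={"wrist":(200,180),"scene":(260,120),"top":(190,170)}[n]
    cv2.imwrite(f"pics/oc_{n}.png",cv2.resize(p[y:y+130,x:x+160,::-1],None,fx=4.5,fy=4.5,interpolation=cv2.INTER_CUBIC))
np.save("pics/oT.npy",ctrl.calibration("wrist")["world_from_camera"])
s=ctrl.state();print(s["ee_pos"],s["time_s"],s["opening"])
E
```

```text
[0.58630473 0.07196103 0.16096081] [-1.11175961e-04  3.61002271e-04 -2.55504765e-07]
[0.58621098 0.07270563 0.14203075] [ 5.17760548e-04 -6.79344629e-05  6.90792204e-04]
[0.58569835 0.07277377 0.14136294] 10.5083 0.016473216368049767
```

View pics/oc_wrist.png

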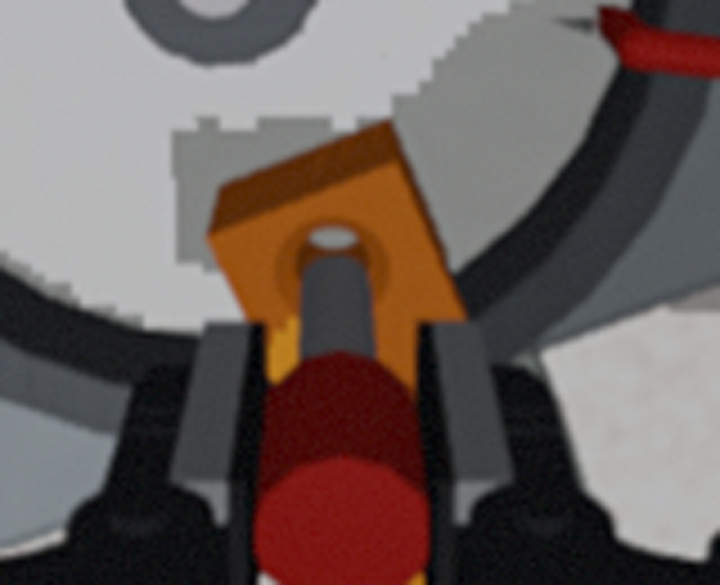

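View pics/oc_scene.png

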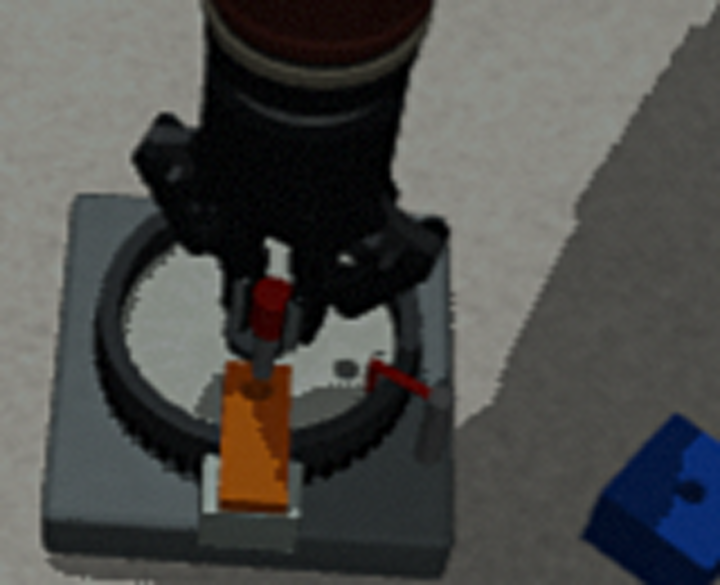

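```bash
python3 - <<'E'
from h import *
c=dict(ctrl.calibration("wrist"),world_from_camera=np.load("pics/oT.npy"))
px=lambda x,y:(200+x/4.5,180+y/4.5)
ee=ctrl.state()["ee_pos"]
print("foot near edge",onz(c,[px(337,258)],ee[2]-.038))
print("head top centre(~343,535), near edge(343,457)",onz(c,[px(343,535),px(343,457)],ee[2]+.026))
print("hole centre, near funnel edge, far guess",onz(c,[px(333,262),px(333,218)],.096))
print("orange near corners",onz(c,[px(212,235),px(393,165)],.096))
for nm,P in(("hole if .5864,.0728",[.5864,.0728,.096]),("foot centre",[ee[0],ee[1],ee[2]-.038])): q=proj(c,P)[0];print(nm,(q-[200,180])*4.5)
E
```

```text
foot near edge [[0.58303492 0.07375784 0.10336294]]
head top centre(~343,535), near edge(343,457) [[0.58596575 0.07438305 0.16736294]
 [0.57749475 0.0743808  0.16736294]]
hole centre, near funnel edge, far guess [[0.58661206 0.07316732 0.096     ]
 [0.57981447 0.0731804  0.096     ]]
orange near corners [[0.58241579 0.05571243 0.096     ]
 [0.57181328 0.08171727 0.096     ]]
hole if .5864,.0728 [330.46603743 260.64282918]
foot centre [329.98612025 275.72853663]
```

Foot and hole align within about 1 mm in the camera frame: pin (0.5868, 0.0740), hole (0.5866, 0.0732). Shifting 0.7 mm and lowering with a force guard.

```bash
python3 - <<'E'
from h import *
R=down(np.pi)
f0=np.array(ctrl.state()["wrist_force"])
for z in(.130,.118,.109,.1055):
    hit=ctrl.move_straight([.5859,.0720,z],max_speed=.04,frame=R,stop_force=5)
    s=ctrl.state();print(z,hit,np.round(s["ee_pos"],4),np.round(s["wrist_force"]-f0,2),s["time_s"],round(s["opening"],4))
    if hit:break
for n in("wrist","scene"):
    p,d=ctrl.grab_frame(n);x,y={"wrist":(200,180),"scene":(260,120)}[n]
    cv2.imwrite(f"pics/d_{n}.png",cv2.resize(p[y:y+130,x:x+160,::-1],None,fx=4.5,fy=4.5,interpolation=cv2.INTER_CUBIC))
E
```

```text
0.13 False [0.5859 0.072  0.1296] [ 2.03  0.9  -1.99] 10.9417 0.0165
0.118 False [0.5859 0.072  0.1175] [ 3.23  0.67 -2.71] 11.3917 0.0166
0.109 True [0.5862 0.072  0.1138] [ 2.63 -0.28 -2.35] 11.6 0.0165
```

View pics/d_wrist.png

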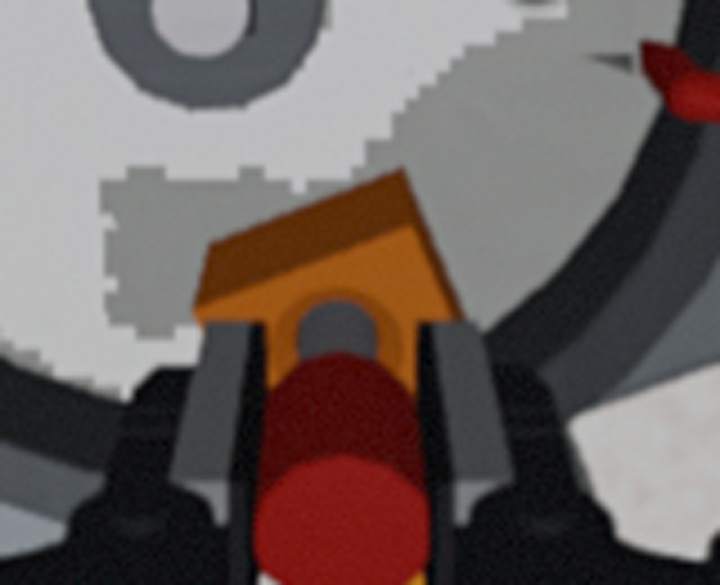

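Pin is in the hole, with a side force of +x on the tool. I'll ease +x by 0.6 mm and go on.

```bash
python3 - <<'E'
from h import *
R=down(np.pi)
f0=np.array(ctrl.state()["wrist_force"])
def p(z,hit): 
    s=ctrl.state();print(z,hit,np.round(s["ee_pos"],4),np.round(s["wrist_force"],2),round(s["time_s"],2))
p(0,0)
ctrl.move_straight([.5868,.072,.1142],max_speed=.03,frame=R);p(0,0)
for z in(.112,.110,.108,.1068):
    hit=ctrl.move_straight([.5868,.0720,z],max_speed=.03,frame=R,stop_force=5);p(z,hit)
    if hit:break
E
```

```text
0 0 [0.5863 0.072  0.1143] [ 1.1  -0.99 -1.53] 11.7
0 0 [0.5866 0.072  0.1143] [ 1.04 -0.51  0.11] 11.95
0.112 False [0.5866 0.072  0.1117] [ 0.06  0.49 -1.63] 12.2
0.11 False [0.5867 0.072  0.1098] [ 0.09  0.75 -1.33] 12.45
0.108 False [0.5867 0.072  0.1078] [ 0.49 -0.08 -0.95] 12.7
0.1068 False [0.5867 0.072  0.1067] [ 0.1  -0.76 -0.65] 12.95
```

```bash
python3 - <<'E'
from h import *
R=down(np.pi)
hit=ctrl.move_straight([.5868,.0720,.1058],max_speed=.02,frame=R,stop_force=5)
s=ctrl.state();print(hit,s["ee_pos"],s["wrist_force"])
ctrl.gripper_open();ctrl.move_straight([.5868,.072,.20],max_speed=.15,frame=R)
ctrl.move_straight([.61,.055,.30],max_speed=.25,frame=R)
c=ctrl.calibration("wrist");p,d=ctrl.grab_frame("wrist");np.savez("pics/r1.npz",p=p,d=d,T=c["world_from_camera"])
cv2.imwrite("pics/r1.png",cv2.resize(p[30:220,170:420,::-1],None,fx=3,fy=3,interpolation=cv2.INTER_CUBIC))
p,d=ctrl.grab_frame("scene");np.savez("pics/r1s.npz",p=p,d=d)
cv2.imwrite("pics/r1s.png",cv2.resize(p[120:250,260:420,::-1],None,fx=4.5,fy=4.5,interpolation=cv2.INTER_CUBIC))
print(ctrl.state()["time_s"])
E
```

```text
False [0.58674181 0.07201869 0.10569581] [ 0.33239289  0.96727171 -1.05679933]
15.3167
```

View pics/r1.png

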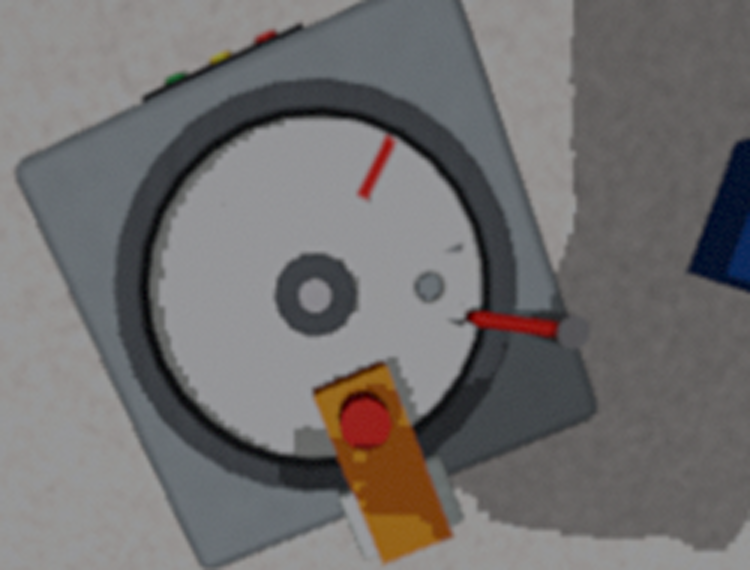

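View pics/r1s.png

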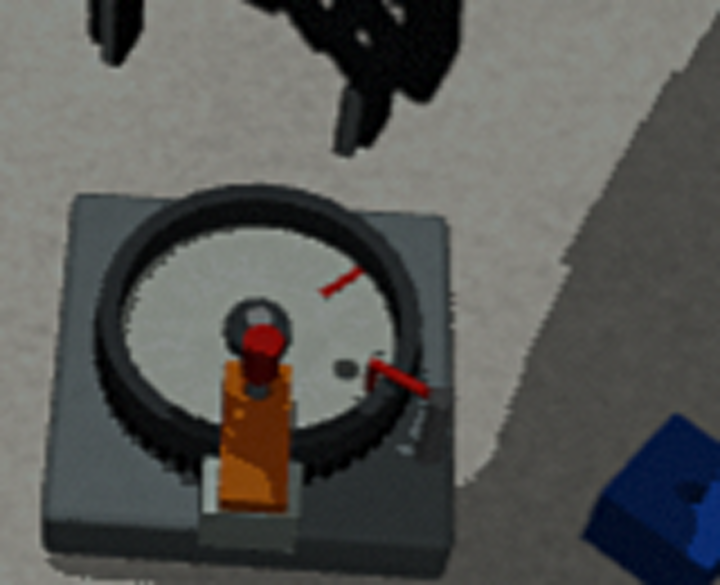

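Pin stands upright in the guide, riding on the disc (head at (365,420) in the wrist crop, clearly raised in the scene crop); mark and hole have not moved. Next: refine the axis and grip the rim on the robot's side, clear of the guide and pointer.

```bash
cat >> h.py <<'E'
AX=np.array([.5455,.0557])
def rimpose(phi,r=.070,z=.075):
    # phi deg world; jaw radial
    return np.r_[AX+r*np.array([np.cos(np.radians(phi)),np.sin(np.radians(phi))]),z],down(np.radians(phi+YAWOFF))
YAWOFF=-90
E
python3 - <<'E'
from h import *
z=np.load("pics/r1.npz");c=dict(ctrl.calibration("wrist"),world_from_camera=z["T"])
cr=lambda x,y:(170+x/3,30+y/3)
a=onz(c,[cr(116,285),cr(517,285),cr(316,79),cr(316,492)],.090)
print("rim pts",np.round(a,4),"centre",a[:2].mean(0)[1],a[2:].mean(0)[0])
b=onz(c,[cr(365,420)],.132);print("head top if riding",b)
print("housing edge angle",[np.degrees(np.arctan2(*(q[1]-q[0])[:2][::-1])) for q in (onz(c,[cr(18,168),cr(205,566)],.05),onz(c,[cr(455,0),cr(595,405)],.05))])
i=ctrl.ik(*rimpose(230));print(np.round(i,1) if i is not None else None)
j=ctrl.ik(*rimpose(155));print(np.round(j,1) if j is not None else None)
p=np.load("pics/r1s.npz")["p"];hsv=cv2.cvtColor(p,cv2.COLOR_RGB2HSV).astype(int)
m=((hsv[...,0]<6)|(hsv[...,0]>174))&(hsv[...,1]>150)&(hsv[...,2]>50)
k,l,st,ce=cv2.connectedComponentsWithStats(m.astype(np.uint8))
print([(st[i].tolist(),np.round(ce[i],1)) for i in range(1,k) if 270<ce[i][0]<380 and 150<ce[i][1]<250])
E
```

```text
rim pts [[ 0.5426 -0.0173  0.09  ]
 [ 0.5427  0.1304  0.09  ]
 [ 0.4729  0.0564  0.09  ]
 [ 0.6211  0.0563  0.09  ]] centre 0.05656094572554674 0.5470022366856531
head top if riding [[0.5859871  0.07277539 0.132     ]]
housing edge angle [np.float64(22.50241540778896), np.float64(22.864146149108524)]
[-14.8  -9.8 -26.2  73.6   0.   25.2]
[ -5.3 -11.9 -28.   73.9   0.  109.7]
[([332, 179, 9, 7, 17], array([335.8, 182. ])), ([314, 192, 9, 8, 56], array([318.1, 195.4])), ([342, 200, 13, 8, 40], array([347.9, 203.4])), ([315, 204, 1, 1, 1], array([315., 204.]))]
```

```bash
sed -i 's/^AX=.*/AX=np.array([.5457,.0556])/' h.py; python3 - <<'E'
from h import *
P,R=rimpose(230,z=.20)
c,e=settle(P,R,lin=False,n=1);print(e)
P,R=rimpose(230)
c=c.copy();c[2]=.11;ctrl.move_straight(c,max_speed=.15,frame=R)
f0=np.array(ctrl.state()["wrist_force"])
c[2]=.075;hit=ctrl.move_straight(c,max_speed=.06,frame=R,stop_force=6)
s=ctrl.state();print(hit,s["ee_pos"],P,s["wrist_force"]-f0,s["time_s"])
for n in("wrist","scene"):
    p,d=ctrl.grab_frame(n);cv2.imwrite(f"pics/k_{n}.png",p[:,:,::-1])
E
```

```text
[-6.62904757e-04 -1.67895365e-05 -4.41722713e-04]
False [0.49977516 0.00178177 0.07509418] [0.50070487 0.00197689 0.075     ] [-1.13259371 -0.33645797  0.5016887 ] 17.7417
```

View pics/k_wrist.png

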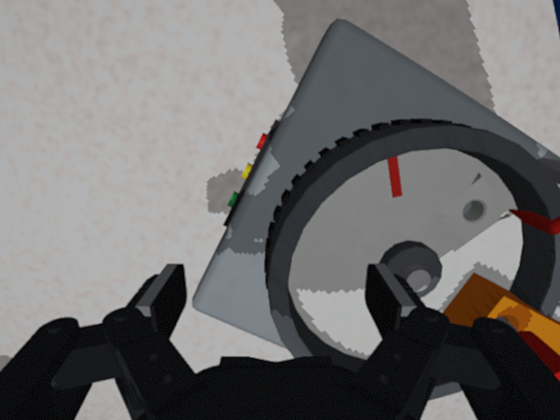

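View pics/k_scene.png

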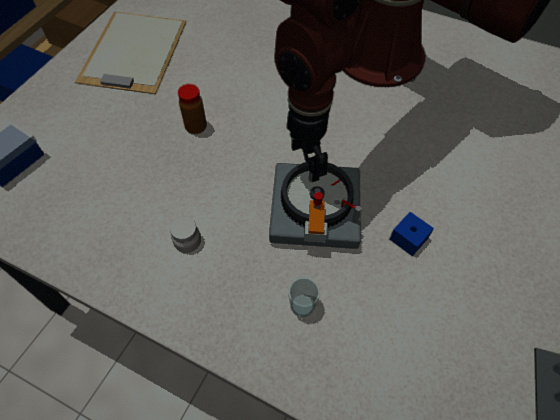

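The fingers straddle the wall (fingers at columns 165 and 390, wall at about 285), and the pin head is visible to the scene camera at (318,197). Gripping and turning part of the way.

```bash
cat >> h.py <<'E'
def head():
    p,d=ctrl.grab_frame("scene");hsv=cv2.cvtColor(p,cv2.COLOR_RGB2HSV).astype(int)
    m=((hsv[...,0]<6)|(hsv[...,0]>174))&(hsv[...,1]>150)&(hsv[...,2]>50)
    m[:185]=0;m[215:]=0;m[:,:308]=0;m[:,328:]=0
    y,x=np.nonzero(m); return (round(x.mean(),1),round(y.mean(),2),y.min(),y.max(),len(x)),p
def tang(phi,s): # cw tangential and radial force on tool
    t=np.radians(phi);f=np.array(s["wrist_force"]);return float(f[:2]@[np.sin(t),-np.cos(t)]),float(f[:2]@[np.cos(t),np.sin(t)])
def ang(s):
    v=np.array(s["ee_pos"])[:2]-AX;return np.degrees(np.arctan2(v[1],v[0]))%360,np.hypot(*v)
E
python3 - <<'E'
from h import *
def rep(phi):
    s=ctrl.state();a=ang(s);print(phi,"ang %.2f r %.4f"%a,"tan,rad",np.round(tang(phi,s),2),"fz",round(s["wrist_force"][2],2),"t",round(s["time_s"],2),round(s["opening"],4),flush=True);return s
print(head()[0])
rep(230);ctrl.gripper_close(30);s=rep(230)
p0=np.array(s["ee_pos"]);r=float(np.hypot(*(p0[:2]-AX)));np.save("pics/start.npy",np.r_[ang(s)])
for phi in(226,220,212,204):
    P,R=rimpose(phi,r=.0705)
    hit=ctrl.move_straight(P,max_speed=.04,frame=R,stop_force=15);rep(phi)
    if hit:print("HIT");break
h,p=head();print(h);cv2.imwrite("pics/t1.png",cv2.resize(p[120:250,260:420,::-1],None,fx=4.5,fy=4.5,interpolation=cv2.INTER_CUBIC))
E
```

```text
(np.float64(318.0), np.float64(195.78), np.int64(192), np.int64(204), 60)
230 ang 229.72 r 0.0706 tan,rad [-0.43  0.59] fz 0.24 t 17.89 0.0852
230 ang 229.45 r 0.0702 tan,rad [ 0.75 -4.13] fz -0.71 t 18.57 0.0095
226 ang 225.38 r 0.0700 tan,rad [ 4.31 -4.4 ] fz 1.98 t 18.82 0.0093
220 ang 219.21 r 0.0697 tan,rad [ 5.48 -6.57] fz 1.53 t 19.16 0.0092
212 ang 211.25 r 0.0695 tan,rad [ 5.99 -7.94] fz 0.52 t 19.56 0.0091
204 ang 203.28 r 0.0692 tan,rad [ 5.7  -9.04] fz -1.92 t 19.96 0.0092
(np.float64(319.3), np.float64(196.11), np.int64(193), np.int64(203), 55)
```

View pics/t1.png

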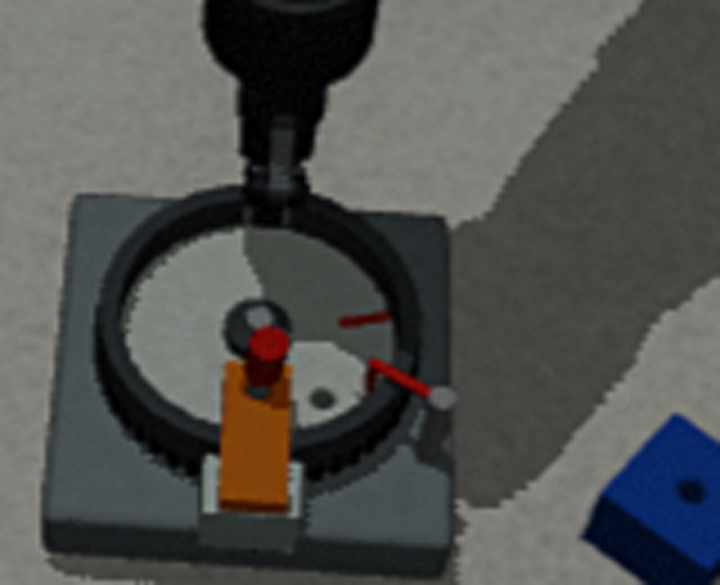

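Turning works: the mark moved from (340,282) to (365,319) in the crop, with the pin still upright and riding. Radial drift suggests the axis estimate is about 1 mm off, so I'm adjusting it and continuing to just before the drop.

```bash
sed -i 's/^AX=.*/AX=np.array([.5466,.0548])/' h.py; python3 - <<'E'
from h import *
def rep(phi):
    s=ctrl.state();a=ang(s);y=np.degrees(np.arctan2(s["tcp_rot"][1][0],s["tcp_rot"][0][0]));print(phi,"ang %.2f r %.4f"%a,"yaw+90 %.2f"%(y+90),"tan,rad",np.round(tang(phi,s),2),"fz",round(s["wrist_force"][2],2),"t",round(s["time_s"],2),flush=True);return s
rep(204)
for phi in(198,190,182,175,170):
    P,R=rimpose(phi,r=.0702)
    hit=ctrl.move_straight(P,max_speed=.03,frame=R,stop_force=12);rep(phi)
    h,p=head();print(h)
    if hit:print("HIT");break
cv2.imwrite("pics/t2.png",cv2.resize(p[120:250,260:420,::-1],None,fx=4.5,fy=4.5,interpolation=cv2.INTER_CUBIC))
p,d=ctrl.grab_frame("wrist");cv2.imwrite("pics/t2w.png",p[:,:,::-1])
E
```

```text
204 ang 202.38 r 0.0697 yaw+90 204.07 tan,rad [ 5.07 -9.3 ] fz -2.56 t 20.01
198 ang 197.10 r 0.0696 yaw+90 198.07 tan,rad [ 6.25 -4.91] fz 0.27 t 20.37
(np.float64(319.2), np.float64(196.05), np.int64(193), np.int64(203), 56)
190 ang 189.15 r 0.0695 yaw+90 190.07 tan,rad [ 6.66 -5.27] fz -1.41 t 20.89
(np.float64(319.2), np.float64(196.05), np.int64(193), np.int64(203), 56)
182 ang 181.16 r 0.0694 yaw+90 182.07 tan,rad [ 7.7  -6.27] fz -2.53 t 21.42
(np.float64(319.2), np.float64(196.05), np.int64(193), np.int64(203), 56)
175 ang 174.14 r 0.0693 yaw+90 175.07 tan,rad [ 8.03 -5.48] fz -2.92 t 21.9
(np.float64(319.1), np.float64(196.19), np.int64(193), np.int64(204), 57)
170 ang 169.11 r 0.0692 yaw+90 170.06 tan,rad [ 8.23 -5.79] fz -3.95 t 22.3
(np.float64(319.2), np.float64(196.21), np.int64(193), np.int64(205), 57)
```

View pics/t2.png

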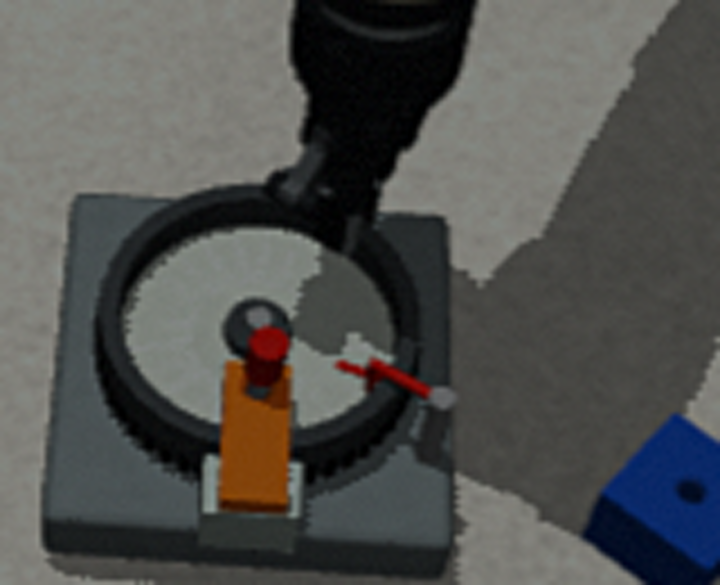

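View pics/t2w.png

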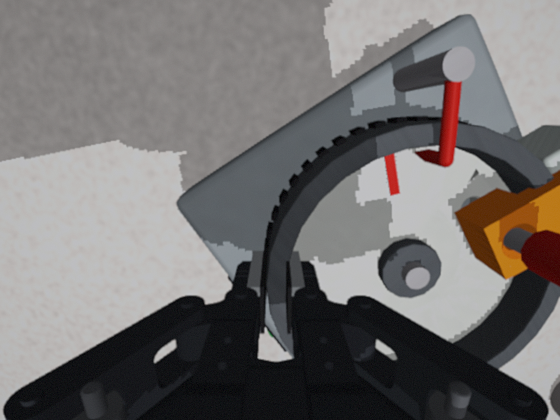

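Mark is about 10° short of the pointer (wrist image: mark (393,175), pointer tip (445,160)). Continuing in fine steps, checking the pin head after each.

```bash
python3 - <<'E'
from h import *
base=None;phi=170.
while phi>155:
    phi-=1.0 if phi>165.5 else 0.5
    P,R=rimpose(phi,r=.0700)
    hit=ctrl.move_straight(P,max_speed=.01,frame=R,stop_force=4)
    s=ctrl.state();h,p=head();tg=tang(phi,s)
    if base is None: base=tg[0]
    print(phi,"ang %.2f"%ang(s)[0],"tan,rad",np.round(tg,2),"head",float(h[1]),h[4],"t",round(s["time_s"],2),hit,flush=True)
    if h[1]>197.6 or hit or tg[0]>base+4: print("STOP");break
cv2.imwrite("pics/t3.png",cv2.resize(p[120:250,260:420,::-1],None,fx=4.5,fy=4.5,interpolation=cv2.INTER_CUBIC))
p,d=ctrl.grab_frame("wrist");cv2.imwrite("pics/t3w.png",p[:,:,::-1])
E
```

```text
169.0 ang 168.41 tan,rad [ 5.19 -4.7 ] head 196.21 57 t 22.68 False
168.0 ang 167.44 tan,rad [ 6.32 -4.67] head 196.05 56 t 23.0 False
167.0 ang 166.46 tan,rad [ 5.74 -4.39] head 196.34 58 t 23.32 False
166.0 ang 165.42 tan,rad [ 5.93 -4.41] head 196.21 57 t 23.65 False
165.0 ang 164.42 tan,rad [ 6.26 -3.97] head 196.4 57 t 23.98 False
164.5 ang 163.97 tan,rad [ 5.37 -5.16] head 196.34 58 t 24.27 False
164.0 ang 163.47 tan,rad [ 5.54 -4.92] head 196.34 58 t 24.57 False
163.5 ang 162.97 tan,rad [ 6.56 -4.77] head 196.19 57 t 24.88 False
163.0 ang 162.46 tan,rad [ 6.71 -5.37] head 196.34 58 t 25.18 False
162.5 ang 161.96 tan,rad [ 4.79 -5.22] head 196.34 58 t 25.48 False
162.0 ang 161.45 tan,rad [ 5.53 -5.03] head 196.19 57 t 25.77 False
161.5 ang 160.93 tan,rad [ 4.86 -4.14] head 196.19 57 t 26.07 False
161.0 ang 160.43 tan,rad [ 6.14 -3.73] head 196.19 57 t 26.38 False
160.5 ang 159.94 tan,rad [ 5.42 -4.59] head 196.05 56 t 26.68 False
160.0 ang 159.44 tan,rad [ 5.7  -4.41] head 196.05 56 t 26.98 False
159.5 ang 158.93 tan,rad [ 5.29 -4.53] head 195.95 56 t 27.27 False
159.0 ang 158.41 tan,rad [ 6.38 -3.71] head 199.05 55 t 27.57 False
STOP
```

View pics/t3.png

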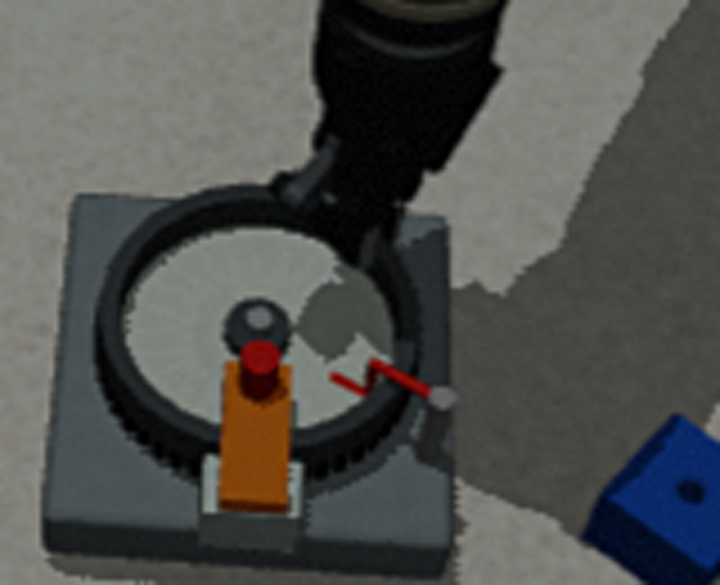

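View pics/t3w.png

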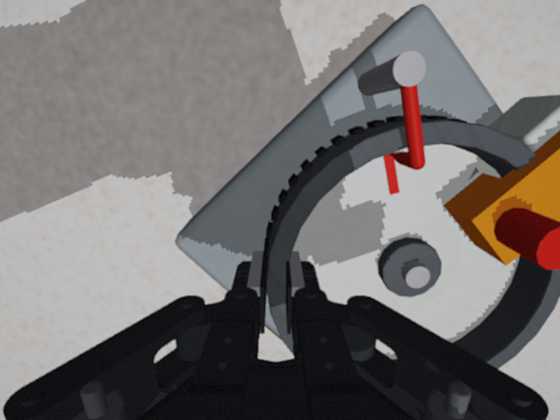

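The pin dropped: head mean row jumped 195.95→199.05, about the 3 px expected for 12 mm. The head now sits on the guide block. Releasing and retreating straight up.

```bash
python3 - <<'E'
from h import *
s0=ctrl.state()
ctrl.gripper_open()
p=np.array(ctrl.state()["ee_pos"]);p[2]=.22
R=np.array(ctrl.state()["tcp_rot"])
ctrl.move_straight(p,max_speed=.12)
ctrl.reach([.61,.055,.30],down(np.pi))
c=ctrl.calibration("wrist");q,d=ctrl.grab_frame("wrist")
h,sp=head();print(h,ctrl.state()["time_s"])
hsv=cv2.cvtColor(q,cv2.COLOR_RGB2HSV).astype(int)
m=((hsv[...,0]<6)|(hsv[...,0]>174))&(hsv[...,1]>150)&(hsv[...,2]>60);m[:145]=0;m[185:]=0;m[:,:270]=0;m[:,320:]=0
y,x=np.nonzero(m);T=c["world_from_camera"]
dd=np.median(d[m]);o,r=ray(c,[(x.mean(),y.mean())]);print("head px",x.mean(),y.mean(),"n",len(x),"world",o+r[0]*dd,"(home top .120, riding .132)")
z=np.load("pics/r1.npz");m0=(cv2.cvtColor(z["p"],cv2.COLOR_RGB2HSV).astype(int));mm=((m0[...,0]<6)|(m0[...,0]>174))&(m0[...,1]>150)&(m0[...,2]>60);mm[:145]=0;mm[185:]=0;mm[:,:270]=0;mm[:,320:]=0
y0,x0=np.nonzero(mm);o,r=ray(dict(c,world_from_camera=z["T"]),[(x0.mean(),y0.mean())]);print("before",o+r[0]*np.median(z["d"][mm]))
cv2.imwrite("pics/e_w.png",cv2.resize(q[30:220,170:420,::-1],None,fx=3,fy=3,interpolation=cv2.INTER_CUBIC))
cv2.imwrite("pics/e_s.png",sp[:,:,::-1])
E
```

```text
(np.float64(317.5), np.float64(199.04), np.int64(195), np.int64(207), 56) 31.5583
head px 290.4633027522936 169.0137614678899 n 218 world [0.58721267 0.07239468 0.11888676] (home top .120, riding .132)
before [0.58655019 0.07255901 0.13090605]
```

View pics/e_w.png

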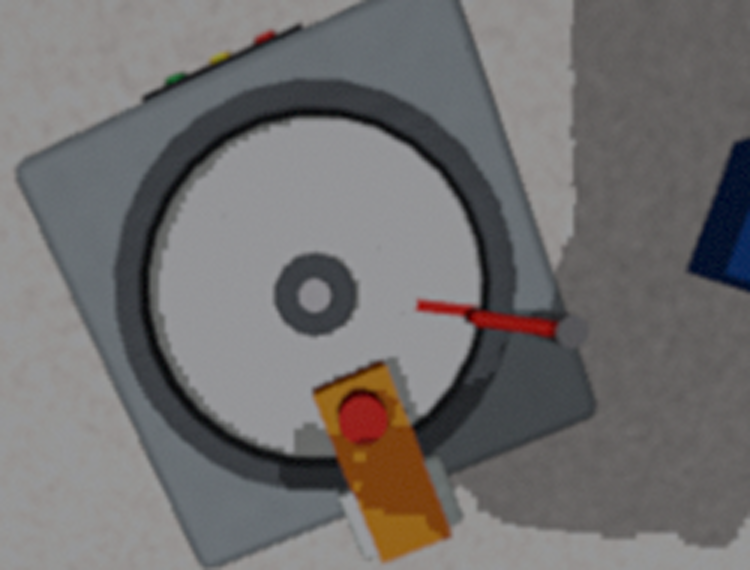

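View pics/e_s.png

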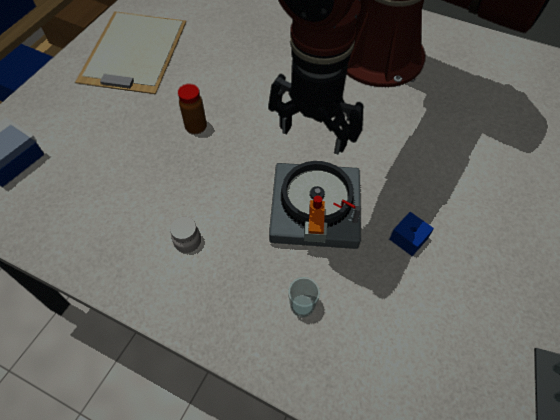

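The head top fell from 0.1309 to 0.1189 m, so the pin dropped 12.0 mm. The mark lines up with the pointer at (420–560, 305–325) in the crop. The jar, beaker and tub are where they started, and the robot is clear. Handing in.

```bash
python3 -c "
from bench import ctrl
ctrl.job_done()"
```

```text
the job is handed in; nothing more can be done
```

The stirrer drive is locked in its timing position and the job is handed in. The pin stands home in the guide and the red mark faces the pointer. No verdict was reported.

- **Placing the pin:** I took the pin from the stand, lowered it into the guide hole, and let go with its foot on the disc. A force guard stopped the lowering once part-way. After a 0.3 mm shift the pin went down freely.
- **Turning the pulley:** I gripped the rim on the robot's side and turned it about 71° clockwise, the last part in 0.5° steps. I stopped at the step where the camera saw the pin drop. The side force at the wrist was 4 to 7 N over those last steps and did not jump at the drop.
- **Last checks:**
  - The head top went from 131 mm to 119 mm above the bench, the 12 mm expected for a full drop.
  - The mark lines up with the pointer.
  - The jar, beaker and tub look unmoved in the scene picture.
  - The gripper was open and well clear, and the robot clock read 31.6 s at my last check before handing in.
- **Not measured or in disagreement:**
  - The force between pin and pulley was not measured directly.
  - The pin's final tilt was only judged by eye.
  - My estimates of the pulley axis and guide position differed by 1 to 2 mm between views. I corrected the axis by about 1 mm during the turn.
  - The wrist force appeared to have the opposite sign to the description, so I used only its changes.

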